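# Hang the bit holder on the wall-plug tin

### The job

An angle bracket has been left across the mouth of the taller green tin: first set it down gently on the bench, lying on one of its legs and touching nothing else. Then hang the black bit holder by its own hook over the middle of a long side of that taller tin, on the outside where there is room, so that it stays there upright by itself. Do not shift or knock over either tin, the steel can or the clevis pin, do not drop anything, and do not set the hanging calipers swinging.

Things in the scene. Friction and masses are not known exactly. Their poses are not given: they have to be found in the camera images.
- tin: the taller green tin, loose, about 0.75 kg with its grey wall plugs: open box 96 mm (x) by 140 mm (y), rim 110 mm above the bench, walls 4 mm thick, filled to 75 mm. Origin: centre of its underside. Its long sides are the walls at x = -48..-44 and +44..+48 mm. The steel can stands too close to one long side for the bit holder to fit between, the low pin near the other
- low_tin: a lower green tin of the same plan, 96 by 140 mm, rim 70 mm high, holding screws; must stay where it is. Origin: centre of its underside; its y runs along its long sides
- holder_center (a point): centre of the black plastic bit holder, half-way up its block (30 mm above the bench as it stands); loose, about 0.12 kg. Upright block 32 mm deep (x), 44 mm wide (y), 60 mm high (z), with three steel bits standing 16 mm out of its top. A hook juts from the top of its back (+x side)
- holder_hook (a point): middle of the holder's hook slot, at the strap's underside, the point that rests on a rim: 22 mm to +x and 30 mm above holder_center, same axes. The strap, 28 mm wide, 4 mm thick, lies on the block's top and runs 16 mm beyond its back face; from its end a 4 mm thick lip hangs 22 mm below the strap. The slot between block and lip is 12 mm wide, open downwards
- holder: the bit holder itself; origin at the centre of the block's foot, axes as for holder_center
- bracket_center (a point): middle of the aluminium angle bracket, loose, about 0.105 kg; 130 mm long (x). L section: a flat leg 32 mm wide (y -16..+16 mm), 5 mm thick, its underside 16 mm below this point; a leg 5 mm thick stands up along its +y edge to 32 mm above that underside. It starts flat leg down on both long rims of the taller tin, across the mouth
- bracket: the bracket itself; origin at the middle of the flat leg's underside, 16 mm below bracket_center, same axes
- can: closed steel can, upright, loose, 56 mm across, 120 mm high, beside one long side of the taller tin; must stay. Origin: centre of its underside
- pin: steel clevis pin standing on its head, loose: head 26 mm across and 6 mm high, shank 16 mm across, 35 mm high in all; low enough for the bit holder to hang above it; beside the other long side of the taller tin; must stay. Origin: centre of its underside
- calipers (a joint): swing in rad (0 = hanging straight) of brass calipers that hang from a peg of a fixed wooden peg rail, down to about 80 mm above the bench. The rail, 360 mm long and 223 mm high, runs along the bench (world y) at the far side, 0.76 to 0.78 m ahead of the robot base, its pegs reaching 43 mm towards the robot

How it is judged:
By the outcome, as a careful person would: the job done as asked, in the order asked, and still so for the second after the job is handed in, with the robot touching nothing.
It also fails if it takes over 70 s, if anything falls off the work surface, if the arm or the gripper's body presses on something with over 40 N, if the wrist force passes 120 N, or if a joint passes its speed limit or range.

### The arm

A 6-joint arm with a two-finger parallel gripper is mounted at the origin on the work surface. World frame = base frame: x ahead of the robot, y to its left, z up, the work surface at z = 0. Lengths are in mm, angles in rad, forces in N, time in s.
With the tool pointing down it reaches from about 300 to 775 mm from the base axis. Payload 14.6 kg.
Tool frame: the origin (TCP) lies on the front face of the gripper's body, between the roots of the fingers; the fingertips stand 97 mm ahead of it and the grasp point (between the pads) lies 78 mm ahead of it; z points along the fingers, y is the line along which they close (so a half turn about z gives the same grasp; the last joint's range is limited). The gripper opens to 94 mm and grips with 3 to 60 N. Pads are 16 mm wide; open, the fingers measure 119 mm over their backs; the gripper's body (75 mm by 177 mm) begins 78 mm behind the grasp point.
Start: joints at [-1.239, 0.3, 1.521, -0, 1.321, -0.067], TCP at [213.565, -506.834, 302.646] pointing down, gripper open.
Joint ranges: [-3.03, 3.03], [-0.79, 2.21], [0.23, 2.52], [-1.04, 4.18], [0, 3.07], [-2.55, 2.55]. Speed limits (rad/s): [2.22, 2.22, 2.57, 3.14, 3.14, 3.14].

### API

Orientations are given as [roll, pitch, yaw] about the fixed x, y, z axes, in that order (R = Rz(yaw) Ry(pitch) Rx(roll)).
In Python, from cell import * gives the robot as it stands.
- The arm moves only by the tool carry_out, never from a script. Its arguments are lists of equal length, an entry for each row: "slide": the shift along the world's x, y, z scaled (see below), a list of three; "dr": the turn, a rotation vector about the world's x, y, z scaled (see below), a list of three; "gripper": the opening in per cent of the stroke, from 0 (shut) to 100 (fully open). A call has 1 to 10 rows; each row is the pose to reach, as a shift and turn from the pose commanded when the call began, turning the shorter way round; what a row does not reach only later rows make up. The controller multiplies each number of a shift by 0.25 m and each number of a turn by 360 degrees. A row lasts 1/12 s, in which the tool goes at most 41.7 mm and 7.16 degrees, less where a joint would pass 70% of its speed; a pose out of reach is approached as far as the arm can. A call with a number of a shift or a turn outside -1 to 1 is refused whole. A call with a gripper value outside its range is refused whole. The fingers move at their own pace and stop on an object; "newtons" is the grip in N (left out, the last holds). Time passes only in rows, so rows that repeat a pose let the fingers close. It gives the time, the measured TCP pose, the force, the opening and the grip force at its end, in the units of the state.
- read_state(): the state, without advancing time (a new reading comes with each control period).
- camera(name): name is "scene" or "side" or "wrist"; returns the picture (480x640x3 uint8, red, green, blue); there is no depth.
- camera_model(name): a dict with "vfov" (degrees; the focal length in pixels is half the picture's height over the tangent of half this angle, whatever the lens; pixels are square), "cx", "cy" (the principal point, pixels), "R" (3x3) and "t" (3): a world point X has camera coordinates R X + t. Camera axes: x right, y down, z forward; pixel columns grow to the right and rows downward; lengths in mm; the calibration is good to about 2 mm. A picture is of the moment at which its call begins: read the wrist's pose just before it. camera_model takes no time and is no camera call; for the wrist camera it gives the pose at the moment of the call.
- sign_off(): hands the job in; it is judged then, once.
The state is a dict: "clock": time; "joints": joint angles; "qd": joint speeds; "effort": joint torques, N m; "eef_pos": TCP position; "eef_rot": TCP orientation; "wrist_force": force on the tool from outside, world axes, zero at the start; "moment": the same for the moment, N m; "finger_gap": finger opening in mm; "finger_force": force on a finger pad.
Only numpy, scipy, OpenCV 4.12 (cv2) and the standard library are available. Lean on these libraries where they do the work, as an engineer would, in place of code of your own. Each camera call takes 0.05 s, during which the arm holds its last target. There are 200 camera calls.

## Working session

There is one attempt and no reset: what is moved stays moved. The work goes in short steps, Python scripts to look and compute and a tool call to move; the robot and the scene stay as the last step left them, time stands still between calls to the robot, and variables do not carry over. Pictures are saved under pics/ and viewed, at most 10 in all, crops included, and the job is handed in when it is done.

Besides the shell and the picture viewer there is one more tool, called after "Emit:" by a JSON object that holds its "op" and its "data". carry_out: Moves the arm, as the interface text tells. Its arguments: {"type":"object","properties":{"slide":{"type":"array","items":{"type":"array","items":{"type":"number","minimum":-1,"maximum":1}}},"dr":{"type":"array","items":{"type":"array","items":{"type":"number","minimum":-1,"maximum":1}}},"gripper":{"type":"array","items":{"type":"number"}},"newtons":{"type":"number"}},"required":["slide","dr","gripper"]}

```bash
mkdir -p pics; python3 - <<'E'
from cell import *
import cv2,numpy as np
for n in("scene","side"):
    im=camera(n); cv2.imwrite(f"pics/{n}0.png",im[...,::-1]); m=camera_model(n); print(n,{k:np.round(v,4).tolist() for k,v in m.items() if not isinstance(v,str)})
print(read_state())
E
```

```text
scene {'vfov': 46.5352, 'cx': 317.1917, 'cy': 245.4537, 'R': [[0.5127, 0.8586, 0.0075], [0.6117, -0.3591, -0.7048], [-0.6025, 0.3659, -0.7093]], 't': [-286.4963, -265.7435, 1738.5414]}
side {'vfov': 45.8949, 'cx': 316.9452, 'cy': 236.4979, 'R': [[-0.9984, -0.0542, -0.0177], [-0.0251, 0.6968, -0.7168], [0.0511, -0.7152, -0.6971]], 't': [565.0735, 118.5565, 1408.594]}
{'clock': 0.1, 'joints': array([-1.23859556e+00,  3.00429555e-01,  1.52149143e+00, -4.31597750e-05,
        1.32070703e+00, -6.66166002e-02]), 'qd': array([ 6.00523571e-04, -2.25234601e-03, -3.08691734e-04, -6.48353406e-05,
        9.04219315e-04,  5.98047204e-04]), 'effort': array([ 7.48025705e-04, -5.32635319e+01, -3.53282332e+01,  7.09504983e-02,
        2.34932452e-02, -8.35287005e-05]), 'eef_pos': array([ 213.52158887, -506.72390032,  302.14699445]), 'eef_rot': array([-3.14055681e+00, -2.72073973e-05,  3.98828054e-01]), 'wrist_force': array([ 0.12888211, -0.58111718, -0.24585834]), 'moment': array([-0.02501347, -0.02083567,  0.00749969]), 'finger_force': 0.0, 'finger_gap': 93.92880201968313}
```

View pics/scene0.png

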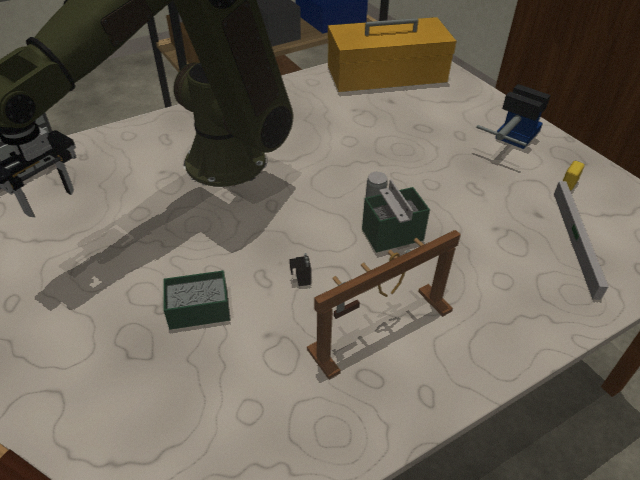

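View pics/side0.png

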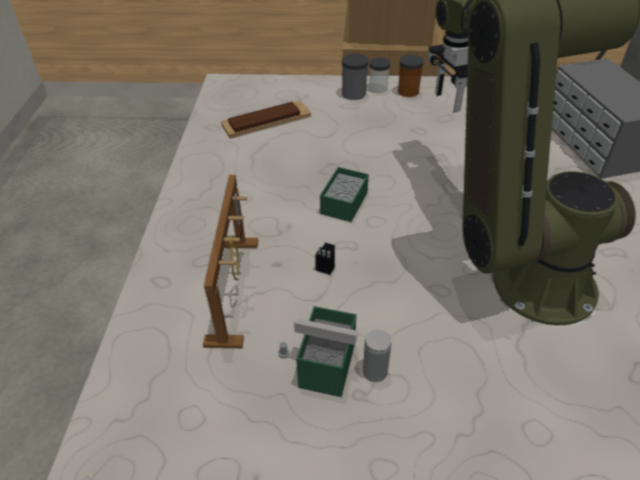

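The scene view shows the taller tin at (397,215) with the bracket across it, the can behind at (376,185), the holder at (301,270), the low tin at (197,300) and the calipers at (390,280). In the side view the tin is at (328,350), the pin at (284,350), the can at (376,355) and the holder at (325,258). I'll enlarge these regions to get precise pixels.

```bash
cat > h.py <<'E'
import numpy as np,cv2
from cell import *
def ray(m,u,v):
    f=240/np.tan(np.radians(m["vfov"])/2); R=np.array(m["R"]);t=np.array(m["t"])
    return -R.T@t, R.T@np.array([(u-m["cx"])/f,(v-m["cy"])/f,1])
def onz(m,u,v,z):
    c,d=ray(m,u,v); return c+d*(z-c[2])/d[2]
def pix(m,X):
    f=240/np.tan(np.radians(m["vfov"])/2); p=np.array(m["R"])@np.asarray(X,float)+m["t"]
    return np.array([m["cx"],m["cy"]])+f*p[:2]/p[2]
E
python3 - <<'E'
from h import *
a=cv2.imread("pics/scene0.png")[160:310,270:470];b=cv2.imread("pics/side0.png")[225:400,215:415]
z=cv2.resize(a,None,fx=4,fy=4,interpolation=cv2.INTER_CUBIC);cv2.imwrite("pics/za.png",z)
z=cv2.resize(b[:150],None,fx=4,fy=4,interpolation=cv2.INTER_CUBIC)
z=cv2.resize(b,None,fx=3.4,fy=3.4,interpolation=cv2.INTER_CUBIC);cv2.imwrite("pics/zb.png",z)
S=camera_model("scene");D=camera_model("side")
for n in("scene","side"):
    im=cv2.imread(f"pics/{n}0.png").astype(int);m=camera_model(n)
    g=((im[...,1]>im[...,2]*1.3)&(im[...,1]>im[...,0]*1.05)&(im[...,1]<110)).astype('uint8')
    k,l,s,c=cv2.connectedComponentsWithStats(g)
    for i in range(1,k):
        if s[i,4]>200: print(n,s[i],c[i],cv2.approxPolyDP(cv2.convexHull(np.argwhere(l==i)[:,::-1].astype(np.int32)),3,True)[:,0].tolist())
E
```

```text
scene [ 164  271   64   58 1059] [190.1680831  303.85552408] [[222, 318], [170, 328], [164, 311], [164, 279], [222, 271], [227, 304]]
side [ 321  168   47   53 1014] [343.18145957 198.74063116] [[367, 175], [366, 191], [350, 220], [321, 212], [321, 194], [338, 168]]
side [310 307  45  22 478] [333.43723849 316.041841  ] [[354, 328], [310, 319], [314, 307], [353, 314]]
side [ 297  335   56   61 1612] [322.25558313 372.54962779] [[352, 345], [340, 395], [299, 386], [297, 357], [305, 335]]
```

View pics/za.png

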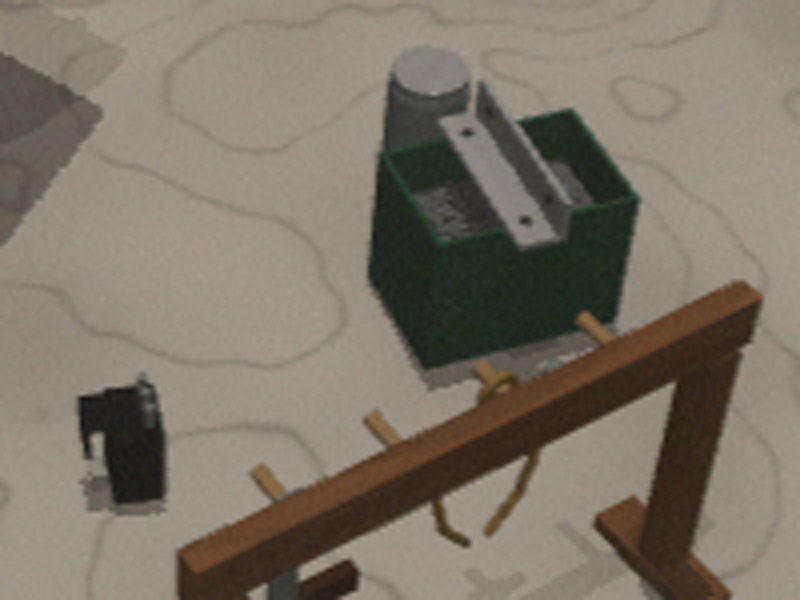

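View pics/zb.png

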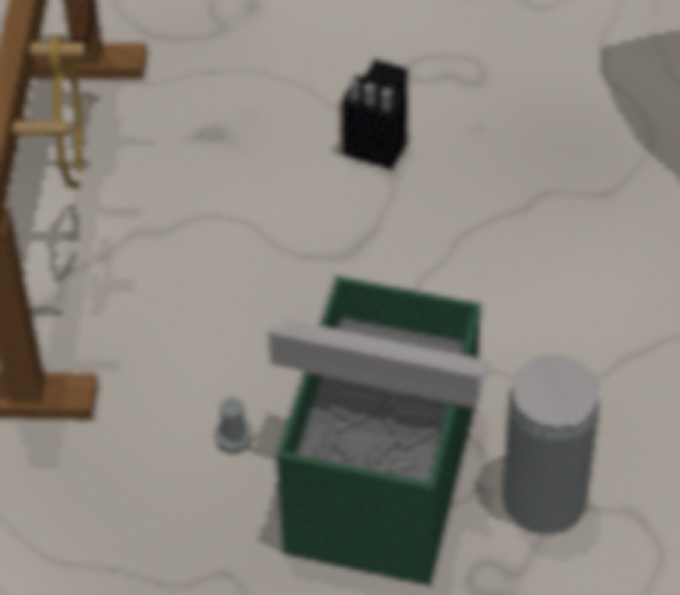

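The crops show the tin rim, bracket, can, pin and holder clearly. The hook points away from the side camera, roughly -y, and the bracket's upright leg is at its +y edge. Next I cast rays.

```bash
python3 - <<'E'
from h import *
S=camera_model("scene");D=camera_model("side")
A=lambda u,v,z:onz(S,u/4+270-.4,v/4+160-.4,z)[:2].round(1)
B=lambda u,v,z:onz(D,u/3.4+215-.35,v/3.4+225-.35,z)[:2].round(1)
print("rimS",[A(*p,110) for p in[(383,153),(440,241),(637,200),(572,112)]])
print("rimD",[B(*p,110) for p in[(335,278),(283,455),(436,484),(480,305)]])
print("can",A(430,72,120),B(556,390,120)); print("pin",B(232,440,3),B(232,404,35))
print("brS flat topz115: ",[A(*p,115) for p in[(440,120),(520,247)]],"legtop142",[A(*p,142) for p in[(480,82),(573,208)]])
print("brD legtop142",[B(*p,142) for p in[(270,332),(288,320),(484,363),(480,375)]],"legbot",[B(*p,110) for p in[(270,360),(478,403)]])
print("holder foot D",[B(*p,0) for p in[(342,152),(392,167),(407,145)]],"strap top",[B(*p,64) for p in[(377,62),(407,68)]],"top60",[B(*p,60) for p in[(342,100),(393,110),(408,85)]])
print("holder foot S",[A(*p,0) for p in[(118,503),(163,498)]],"strap",[A(*p,64) for p in[(79,397),(125,388)]], "block top",[A(*p,60) for p in[(108,445),(163,435)]])
# calipers/pegs, plane of rail pegs
print("lowtin rim",[onz(S,u,v,70)[:2].round() for u,v in[(164,279),(222,271),(229,297),(166,308)]])
def tri(p,q):
    c1,d1=ray(S,p[0]/4+269.6,p[1]/4+159.6);c2,d2=ray(D,q[0]/3.4+214.65,q[1]/3.4+224.65)
    s=np.linalg.lstsq(np.c_[d1,-d2],c2-c1,rcond=None)[0];return ((c1+d1*s[0]+c2+d2*s[1])/2).round()
print("cal low",tri((468,543),(75,185)),tri((490,532),(75,185)),"ring",tri((495,385),(57,45)))
print("camwrist",{k:np.round(v,3).tolist() for k,v in camera_model("wrist").items()})
E
```

```text
rimS [array([474., 195.]), array([561.7, 178. ]), array([593.5, 308.3]), array([502.7, 326.7])]
rimD [array([562.4, 181.2]), array([585.2, 315.1]), array([494.7, 331.1]), array([469.9, 199.2])]
can [430.4 261.9] [424.4 269.2]
pin [629.8 234.1] [628.4 228. ]
brS flat topz115:  [array([470. , 242.5]), array([595.3, 213.9])] legtop142 [array([477.2, 266.2]), array([605.5, 242.7])]
brD legtop142 [array([596.9, 249.8]), array([586.7, 240.3]), array([468.1, 267.3]), array([470.4, 276.1])] legbot [array([598.6, 246.9]), array([470.7, 273.4])]
holder foot D [array([571.9, -28.2]), array([533.6, -14.4]), array([523. , -37.3])] strap top [array([546.4, -61.4]), array([523.9, -55.9])] top60 [array([570.6, -25. ]), array([532.8, -16.2]), array([522.7, -42.2])]
holder foot S [array([563.4, -54.8]), array([574. , -28.8])] strap [array([526.2, -59.8]), array([533.8, -32. ])] block top [array([566.2, -62.1]), array([575.8, -29.8])]
lowtin rim [array([ 440., -345.]), array([ 485., -218.]), array([ 566., -237.]), array([ 524., -370.])]
cal low [748.  73.  72.] [749.  83.  80.] ring [748.  71. 204.]
camwrist {'vfov': 63.307, 'cx': 317.12, 'cy': 238.416, 'R': [[0.388, -0.922, 0.001], [-0.89, -0.374, 0.259], [-0.239, -0.101, -0.966]], 't': [-550.941, -27.79, 389.504]}
```

Emit:
{"op": "carry_out", "data": {"slide": [[0.57,0.9,0.1],[0.57,0.9,0.1],[0.57,0.9,0.1],[0.57,0.9,0.1],[0.57,0.9,0.1],[0.57,0.9,0.1],[0.57,0.9,0.1]], "dr": [[0,0,0],[0,0,0],[0,0,0],[0,0,0],[0,0,0],[0,0,0],[0,0,0]], "gripper": [100,100,100,100,100,100,100]}}

```text
clock: 0.68
eef_pos: [357.5, -278.6, 328.1]
eef_rot: [3.142, -0.001, 0.401]
wrist_force: [0.4, -0.7, 0.3]
finger_gap: 94.0
finger_force: 0.0
```

Emit:
{"op": "carry_out", "data": {"slide": [[0.57,0.9,0.1],[0.57,0.9,0.1],[0.57,0.9,0.1],[0.57,0.9,0.1],[0.57,0.9,0.1],[0.57,0.9,0.1],[0.57,0.9,0.1],[0.57,0.9,0.1]], "dr": [[0,0,0],[0,0,0],[0,0,0],[0,0,0],[0,0,0],[0,0,0],[0,0,0],[0,0,0]], "gripper": [100,100,100,100,100,100,100,100]}}

```text
clock: 1.35
eef_pos: [499.8, -53.9, 352.4]
eef_rot: [-3.141, 0.0, 0.403]
wrist_force: [0.3, -0.1, -0.0]
finger_gap: 94.2
finger_force: 0.0
```

```bash
python3 - <<'E'
from h import *
s=read_state();m=camera_model("wrist");im=camera("wrist");cv2.imwrite("pics/w1.png",im[...,::-1])
import pickle;pickle.dump(m,open("w1.pkl","wb"))
print(s["clock"],s["eef_pos"],s["eef_rot"],s["joints"],np.round(m["t"],1),[pix(m,p).round() for p in[(547,-36,60),(530,254,110)]])
E
```

```text
1.35 [499.79223127 -53.91265845 352.40132568] [-3.14102524e+00  1.43879767e-04  4.02592628e-01] [-1.80463640e-01  1.58209774e-01  1.57854918e+00  3.99918483e-04
  1.40526623e+00  9.87674118e-01] [-246.5  382.6  551.9] [array([318., 160.]), array([-45.,  32.])]
```

View pics/w1.png

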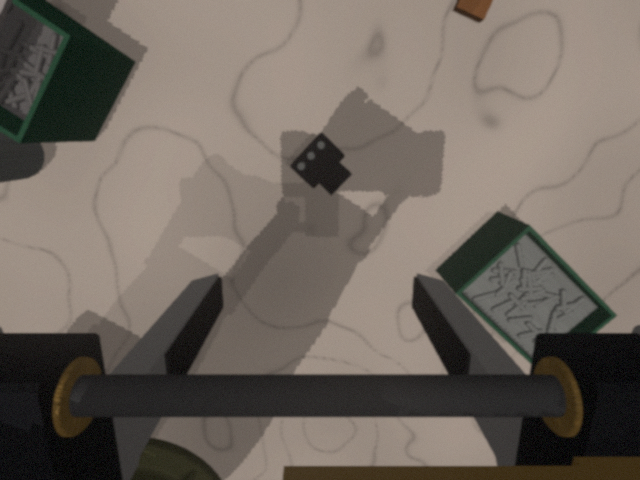

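The wrist picture shows the holder with its block's front edge from (291,163) to (322,134) and the hook strap end from (331,195) to (351,175).

```bash
python3 - <<'E'
from h import *
import pickle;m=pickle.load(open("w1.pkl","rb"))
im=cv2.imread("pics/w1.png");g=(im.max(2)<48).astype('uint8');g[:,:280]=0;g[:,365:]=0;g[:120]=0;g[205:]=0
g=cv2.morphologyEx(g,cv2.MORPH_CLOSE,np.ones((7,7),np.uint8))
c=max(cv2.findContours(g,0,2)[0],key=cv2.contourArea)
P=cv2.approxPolyDP(c,2.5,True)[:,0];print(P.tolist(),cv2.minAreaRect(c))
for p in P: print(p,onz(m,*p,60).round(1)[:2],onz(m,*p,64).round(1)[:2])
q=lambda u,v,z:onz(m,u,v,z)[:2]
f1,f2=q(291,163.5,60),q(322,133.5,60);s1,s2=q(331,195,64),q(351,174.5,64)
d=f2-f1;mid=(f1+f2)/2;sm=(s1+s2)/2;a=sm-mid
print("len",np.hypot(*d),"strap",np.hypot(*(s2-s1)),"depth(48)",np.hypot(*a),"yaw",np.degrees(np.arctan2(a[1],a[0])),"face",np.degrees(np.arctan2(d[1],d[0])),"front",mid,"strapmid",sm,"centre",mid+a/np.hypot(*a)*16, sm-a/np.hypot(*a)*32)
E
```

```text
[[321, 134], [292, 167], [312, 186], [323, 185], [331, 193], [349, 173], [340, 165], [342, 154]] ((323.1261291503906, 165.9198455810547), (49.22746658325195, 44.442466735839844), 43.53120040893555)
[321 134] [569.5 -29.5] [569.5 -29.4]
[292 167] [531.  -16.1] [531.4 -16.2]
[312 186] [521.8 -40.5] [522.3 -40.4]
[323 185] [526.8 -49.9] [527.3 -49.6]
[331 193] [522.8 -60. ] [523.2 -59.6]
[349 173] [547.  -68.1] [547.2 -67.7]
[340 165] [550.5 -57.2] [550.7 -56.9]
[342 154] [560.6 -54.8] [560.6 -54.5]
len 40.07874427582269 strap 26.955633579938066 depth(48) 46.703696906269 yaw -112.52969293929343 face -23.819485790523427 front [551.97043739 -22.0654973 ] strapmid [534.07534744 -65.20481881] centre [545.83984264 -36.84439468] [546.33653694 -35.64702403]
```

Emit:
{"op": "carry_out", "data": {"slide": [[0.05,1,-0.1],[0.05,1,-0.1],[0.05,1,-0.1],[0.05,1,-0.1],[0.05,1,-0.1],[0.05,1,-0.1],[0.05,1,-0.1],[0.05,1,-0.1]], "dr": [[0,0,-0.095],[0,0,-0.095],[0,0,-0.095],[0,0,-0.095],[0,0,-0.095],[0,0,-0.095],[0,0,-0.095],[0,0,-0.095]], "gripper": [50,50,50,50,50,50,50,50]}}

```text
clock: 2.07
eef_pos: [510.6, 195.7, 326.5]
eef_rot: [3.141, 0.002, -0.196]
wrist_force: [-1.1, 0.7, -0.4]
finger_gap: 47.7
finger_force: 0.0
```

```bash
python3 - <<'E'
from h import *
s=read_state();m=camera_model("wrist");im=camera("wrist");cv2.imwrite("pics/w2.png",im[...,::-1])
import pickle;pickle.dump(m,open("w2.pkl","wb"))
print(s["clock"],s["eef_pos"],s["eef_rot"],s["joints"])
E
```

```text
2.0667 [510.62599772 195.6849084  326.54513086] [ 3.14130349e+00  1.59652969e-03 -1.95783776e-01] [2.98822157e-01 2.75849765e-01 1.49586104e+00 5.13508485e-04
 1.37142434e+00 2.06529994e+00]
```

View pics/w2.png

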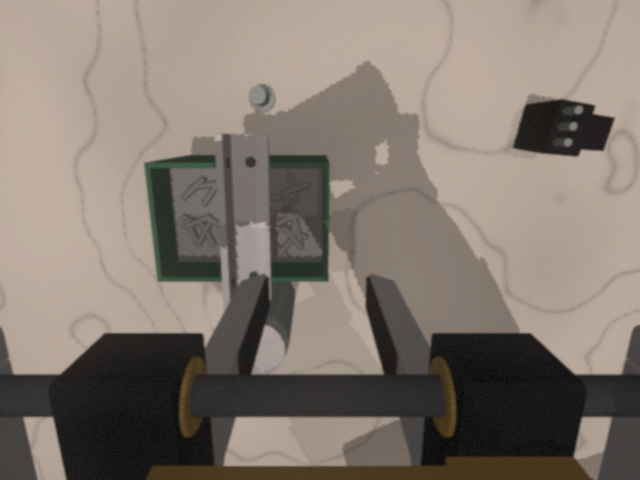

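The wrist view shows the tin rim corners (145,162), (329,156), (328,280) and (159,281). The bracket's upright leg is at columns 215-231, its far end at row 135 and its flat leg's right edge at column 269.

```bash
python3 - <<'E'
from h import *
import pickle;m=pickle.load(open("w2.pkl","rb"))
q=lambda u,v,z:onz(m,u,v,z)[:2]
C=np.array([q(*p,110) for p in[(145,162),(329,156),(328,280),(159,281)]]);print(C.round(1),"centre",C.mean(0))
y1=C[0]-C[1];y2=C[3]-C[2];print("yaw",[np.degrees(np.arctan2(-y[0],y[1])) for y in(y1,y2)],np.hypot(*y1),np.hypot(*y2), np.hypot(*(C[0]-C[3])))
print("leg top outer",q(215,136,142),q(221,270,142),"flat edge",q(269,135,115),q(271,270,115),"leg inner base",q(233,136,115),q(234,240,115))
print("pin",q(260,93,35),"can top",q(270,348,120))
im=cv2.imread("pics/w2.png")
for r in(145,200,250): print(r,im[r,205:275].sum(1)[::2].tolist())
E
```

```text
[[588.5 310.3]
 [565.8 173.7]
 [468.5 193.1]
 [494.7 328.5]] centre [529.35682406 251.40604471]
yaw [np.float64(-9.424422500033728), np.float64(-10.925210678644799)] 138.54636398941668 137.9962013964245 95.57596418372287
leg top outer [595.12017157 245.7927891 ] [503.56953772 266.09076198] flat edge [589.31781112 213.78898655] [487.66646481 235.78722619] leg inner base [593.74377001 239.64668839] [517.47305473 258.51288639]
pin [628.15899673 222.74339832] can top [422.72740042 251.06642574]
145 [344, 341, 345, 336, 347, 338, 343, 348, 329, 239, 221, 208, 231, 310, 354, 338, 347, 350, 349, 348, 343, 347, 344, 349, 350, 356, 366, 356, 359, 366, 352, 318, 322, 346, 348]
200 [309, 296, 266, 288, 331, 336, 333, 329, 336, 322, 277, 208, 211, 215, 285, 348, 343, 339, 340, 344, 339, 340, 339, 338, 331, 344, 357, 352, 349, 361, 348, 338, 256, 206, 195]
250 [291, 299, 299, 296, 308, 310, 301, 328, 428, 442, 446, 366, 216, 205, 212, 293, 420, 458, 451, 456, 459, 466, 454, 462, 455, 464, 462, 476, 474, 480, 470, 470, 392, 229, 194]
```

Emit:
{"op": "carry_out", "data": {"slide": [[0.085,0.244,-0.1],[0.085,0.244,-0.2],[0.085,0.244,-0.25],[0.085,0.244,-0.3],[0.085,0.244,-0.35],[0.085,0.244,-0.4],[0.085,0.244,-0.42],[0.085,0.244,-0.44],[0.085,0.244,-0.44]], "dr": [[0,0,-0.003],[0,0,-0.003],[0,0,-0.003],[0,0,-0.003],[0,0,-0.003],[0,0,-0.003],[0,0,-0.003],[0,0,-0.003],[0,0,-0.003]], "gripper": [50,50,50,50,50,50,50,50,50]}}

```text
clock: 2.87
eef_pos: [532.5, 253.0, 217.3]
eef_rot: [3.141, 0.001, -0.218]
wrist_force: [0.1, 1.0, 0.4]
finger_gap: 46.9
finger_force: 0.0
```

```bash
python3 - <<'E'
from h import *
s=read_state();a=camera("scene")[160:310,270:470,::-1];b=camera("side")[285:400,255:415,::-1]
z=np.hstack([cv2.resize(a,(400,300),interpolation=2),cv2.resize(b,(400,288),interpolation=2)[:288].copy() if 0 else cv2.resize(b,(400,300),interpolation=2)])
w=camera("wrist")[...,::-1];z=np.vstack([z,np.hstack([cv2.resize(w,(400,300)),np.zeros((300,400,3),np.uint8)])]);cv2.imwrite("pics/g1.png",z)
m=camera_model("wrist");print(s["eef_pos"],s["eef_rot"],s["wrist_force"])
E
```

```text
[532.47112143 253.04381321 217.25679503] [ 3.14109894e+00  5.82075249e-04 -2.18082715e-01] [0.12883731 1.03019947 0.41903653]
```

View pics/g1.png

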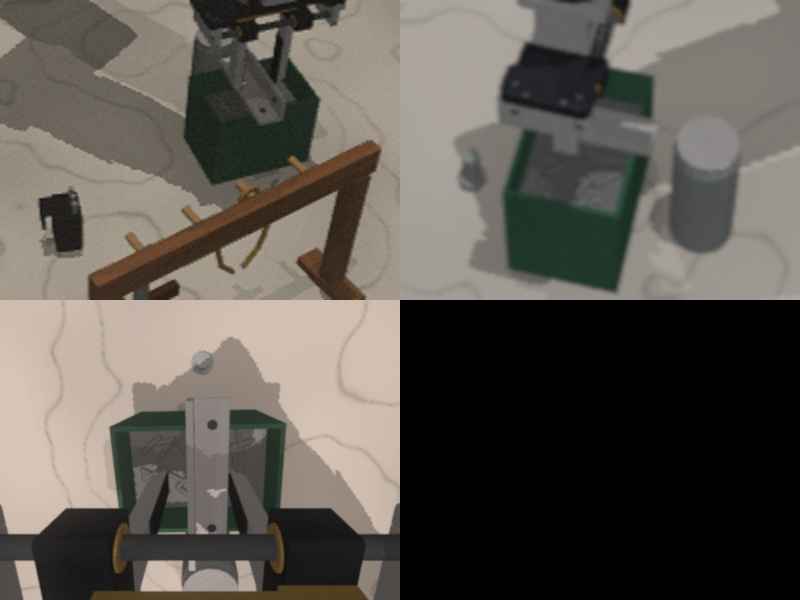

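The scene, side and wrist views show the fingers astride the bracket's upright leg, which sits about 4 mm to +y of the finger midpoint. I'll shift by that amount and close.

Emit:
{"op": "carry_out", "data": {"slide": [[0.003,0.016,0],[0.003,0.016,0],[0.003,0.016,0],[0.003,0.016,0],[0.003,0.016,0],[0.003,0.016,0],[0.003,0.016,0],[0.003,0.016,0],[0.003,0.016,0],[0.003,0.016,0]], "dr": [[0,0,0],[0,0,0],[0,0,0],[0,0,0],[0,0,0],[0,0,0],[0,0,0],[0,0,0],[0,0,0],[0,0,0]], "gripper": [50,30,20,12,0,0,0,0,0,0], "newtons": 20}}

```text
clock: 3.85
eef_pos: [533.1, 258.2, 217.6]
eef_rot: [-3.142, 0.0, -0.217]
wrist_force: [0.4, -0.1, -1.0]
finger_gap: 4.8
finger_force: 20.0
```

Emit:
{"op": "carry_out", "data": {"slide": [[0,0,0.03],[0,0,0.07],[0,0,0.14],[0,0,0.22],[-0.06,-0.1,0.25],[-0.14,-0.23,0.25],[-0.22,-0.36,0.25],[-0.3,-0.49,0.25],[-0.38,-0.62,0.25],[-0.41,-0.69,0.25]], "dr": [[0,0,0],[0,0,0],[0,0,0],[0,0,0],[0,0,0],[0,0,0],[0,0,0],[0,0,0],[0,0,0],[0,0,0]], "gripper": [0,0,0,0,0,0,0,0,0,0]}}

```text
clock: 4.68
eef_pos: [428.5, 83.5, 281.1]
eef_rot: [3.142, -0.001, -0.218]
wrist_force: [0.1, 0.3, -0.9]
finger_gap: 5.1
finger_force: 20.0
```

Emit:
{"op": "carry_out", "data": {"slide": [[0,0,-0.1],[0,0,-0.22],[0,0,-0.34],[0,0,-0.46],[0,0,-0.54],[0,0,-0.59],[0,0,-0.63],[0,0,-0.63]], "dr": [[0,0,0],[0,0,0],[0,0,0],[0,0,0],[0,0,0],[0,0,0],[0,0,0],[0,0,0]], "gripper": [0,0,0,0,0,0,0,0]}}

```text
clock: 5.35
eef_pos: [430.3, 85.6, 121.8]
eef_rot: [3.141, 0.002, -0.217]
wrist_force: [-0.5, 0.4, -1.4]
finger_gap: 4.6
finger_force: 20.0
```

```bash
python3 - <<'E'
from h import *
s=read_state();a=camera("scene")[130:310,230:470,::-1];b=camera("side")[225:405,255:495,::-1]
z=np.hstack([cv2.resize(x,(400,300),interpolation=2) for x in(a,b)]);cv2.imwrite("pics/p1.png",z)
print(s["eef_pos"],s["eef_rot"],s["wrist_force"],s["moment"],s["finger_gap"])
E
```

```text
[430.32793779  85.61369213 121.81745119] [ 3.14104761e+00  1.53696760e-03 -2.16947333e-01] [-0.49144447  0.36039069 -1.43788577] [ 0.06212524  0.05540349 -0.04216238] 4.559322329654242
```

View pics/p1.png

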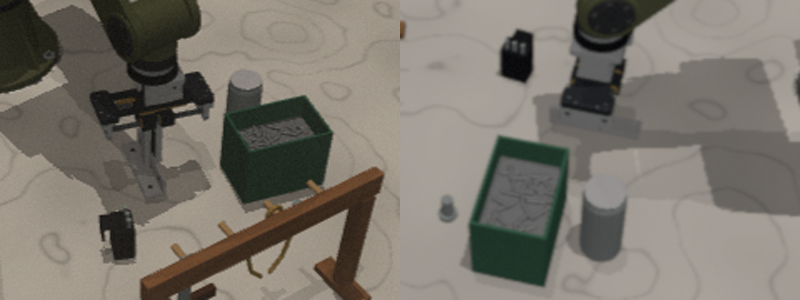

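The bracket hangs level, clear of everything, about 14 mm above the bench. I lower it slowly.

Emit:
{"op": "carry_out", "data": {"slide": [[0,0,-0.012],[0,0,-0.024],[0,0,-0.034],[0,0,-0.042],[0,0,-0.048],[0,0,-0.052],[0,0,-0.052]], "dr": [[0,0,0],[0,0,0],[0,0,0],[0,0,0],[0,0,0],[0,0,0],[0,0,0]], "gripper": [0,0,0,0,0,0,0]}}

```text
clock: 6.03
eef_pos: [430.5, 85.7, 109.5]
eef_rot: [3.142, 0.0, -0.217]
wrist_force: [0.3, 0.2, -1.1]
finger_gap: 4.8
finger_force: 20.0
```

Emit:
{"op": "carry_out", "data": {"slide": [[0,0,-0.002],[0,0,-0.004],[0,0,-0.004]], "dr": [[0,0,0],[0,0,0],[0,0,0]], "gripper": [0,0,0]}}

```text
clock: 6.28
eef_pos: [430.6, 85.7, 108.6]
eef_rot: [-3.142, 0.0, -0.217]
wrist_force: [-1.2, -0.5, -0.5]
finger_gap: 4.8
finger_force: 20.0
```

Emit:
{"op": "carry_out", "data": {"slide": [[0,0,-0.002],[0,0,-0.004],[0,0,-0.004],[0,0,-0.004]], "dr": [[0,0,0],[0,0,0],[0,0,0],[0,0,0]], "gripper": [0,0,0,0]}}

```text
clock: 6.62
eef_pos: [430.6, 85.7, 107.6]
eef_rot: [3.142, 0.0, -0.217]
wrist_force: [-0.5, -0.5, -1.2]
finger_gap: 5.0
finger_force: 20.0
```

Emit:
{"op": "carry_out", "data": {"slide": [[0,0,-0.002],[0,0,-0.002],[0,0,-0.002]], "dr": [[0,0,0],[0,0,0],[0,0,0]], "gripper": [0,0,0]}}

```text
clock: 6.87
eef_pos: [430.6, 85.7, 107.6]
eef_rot: [-3.142, -0.0, -0.217]
wrist_force: [-4.3, -0.6, 7.8]
finger_gap: 5.0
finger_force: 20.0
```

Contact with the bench shows as about 8 N, so I release and rise.

Emit:
{"op": "carry_out", "data": {"slide": [[0,0,0.001],[0,0,0.001],[0,0,0.001],[0,0,0.001],[0,0,0.001],[0,0,0.05],[0,0,0.12],[0,0,0.25],[0,0,0.4],[0,0,0.5]], "dr": [[0,0,0],[0,0,0],[0,0,0],[0,0,0],[0,0,0],[0,0,0],[0,0,0],[0,0,0],[0,0,0],[0,0,0]], "gripper": [10,20,30,30,30,30,30,30,40,60]}}

```text
clock: 7.7
eef_pos: [430.7, 85.7, 235.0]
eef_rot: [-3.141, -0.002, -0.217]
wrist_force: [-0.3, 0.7, 0.3]
finger_gap: 38.2
finger_force: 0.0
```

Emit:
{"op": "carry_out", "data": {"slide": [[0.06,-0.06,0.05],[0.12,-0.12,0.1],[0.18,-0.18,0.1],[0.24,-0.24,0.1],[0.3,-0.3,0.1],[0.36,-0.36,0.1],[0.42,-0.42,0.1],[0.461,-0.488,0.1],[0.461,-0.488,0.1],[0.461,-0.488,0.1]], "dr": [[0,0,0.019],[0,0,0.038],[0,0,0.057],[0,0,0.076],[0,0,0.095],[0,0,0.114],[0,0,0.133],[0,0,0.152],[0,0,0.17],[0,0,0.17]], "gripper": [80,80,80,80,80,80,80,80,80,80]}}

```text
clock: 8.53
eef_pos: [546.0, -37.1, 256.7]
eef_rot: [-3.141, 0.0, 0.855]
wrist_force: [0.2, -0.3, 0.2]
finger_gap: 75.1
finger_force: 0.0
```

Emit:
{"op": "carry_out", "data": {"slide": [[0,0,0],[0,0,0],[0,0,0],[0,0,0],[0,0,0]], "dr": [[0,0,0.018],[0,0,0.036],[0,0,0.053],[0,0,0.053],[0,0,0.053]], "gripper": [80,80,80,80,80]}}

```text
clock: 8.95
eef_pos: [545.6, -36.0, 257.2]
eef_rot: [-3.142, -0.0, 1.179]
wrist_force: [0.5, 0.5, 1.0]
finger_gap: 75.4
finger_force: 0.0
```

```bash
python3 - <<'E'
from h import *
s=read_state();m=camera_model("wrist");im=camera("wrist")[...,::-1].copy();cv2.imwrite("pics/w3.png",im)
import pickle;pickle.dump(m,open("w3.pkl","wb"))
print(s["clock"],s["eef_pos"],s["eef_rot"])
w=camera("scene")[130:310,230:470,::-1]
cv2.imwrite("pics/w3v.png",np.hstack([cv2.resize(im,(480,360)),cv2.resize(w,(300,360))]))
E
```

```text
8.95 [545.63936786 -35.97580159 257.15240219] [-3.14150650e+00 -7.50422050e-05  1.17860515e+00]
```

View pics/w3v.png

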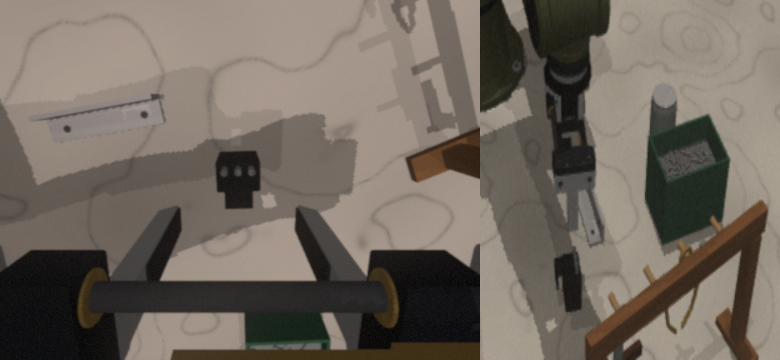

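The wrist view shows the holder square between the fingers (block at about (238,180), hook towards the hand) and the bracket lying flat on the bench. Now I descend and grip.

Emit:
{"op": "carry_out", "data": {"slide": [[0,0,-0.12],[0,0,-0.24],[0,0,-0.36],[0,0,-0.45],[0,0,-0.52],[0,0,-0.56],[0,0,-0.56],[0,0,-0.56]], "dr": [[0,0,0],[0,0,0],[0,0,0],[0,0,0],[0,0,0],[0,0,0],[0,0,0],[0,0,0]], "gripper": [80,80,80,80,80,80,70,60]}}

```text
clock: 9.72
eef_pos: [546.0, -36.3, 117.6]
eef_rot: [3.142, -0.0, 1.183]
wrist_force: [-0.3, 0.4, 0.9]
finger_gap: 65.3
finger_force: 0.0
```

Emit:
{"op": "carry_out", "data": {"slide": [[0,0,0],[0,0,0],[0,0,0],[0,0,0],[0,0,0],[0,0,0],[0,0,0]], "dr": [[0,0,0],[0,0,0],[0,0,0],[0,0,0],[0,0,0],[0,0,0],[0,0,0]], "gripper": [54,50,46,40,40,40,40], "newtons": 25}}

```text
clock: 10.3
eef_pos: [546.1, -36.4, 118.1]
eef_rot: [3.14, -0.0, 1.184]
wrist_force: [-1.3, 0.3, 7.6]
finger_gap: 44.2
finger_force: 24.9
```

Emit:
{"op": "carry_out", "data": {"slide": [[0,0,0.02],[0,0,0.06],[0,0,0.14],[0,0,0.26],[0,0,0.38],[0,0,0.5],[0,0,0.62],[0,0,0.7],[0,0,0.7],[0,0,0.7]], "dr": [[0,0,0],[0,0,0],[0,0,0],[0,0,0],[0,0,-0.015],[0,0,-0.03],[0,0,-0.045],[0,0,-0.06],[0,0,-0.075],[0,0,-0.085]], "gripper": [40,40,40,40,40,40,40,40,40,40]}}

```text
clock: 11.13
eef_pos: [545.8, -36.3, 294.5]
eef_rot: [3.139, -0.002, 0.645]
wrist_force: [0.1, -0.1, -2.0]
finger_gap: 43.8
finger_force: 24.9
```

Emit:
{"op": "carry_out", "data": {"slide": [[0.02,0.11,0],[0.03,0.22,0],[0.05,0.33,0],[0.07,0.44,0],[0.08,0.55,0],[0.1,0.66,0],[0.11,0.72,0],[0.12,0.75,0],[0.12,0.75,0],[0.12,0.75,0]], "dr": [[0,0,-0.015],[0,0,-0.03],[0,0,-0.045],[0,0,-0.06],[0,0,-0.075],[0,0,-0.09],[0,0,-0.105],[0,0,-0.12],[0,0,-0.134],[0,0,-0.134]], "gripper": [40,40,40,40,40,40,40,40,40,40]}}

```text
clock: 11.97
eef_pos: [575.6, 151.7, 292.7]
eef_rot: [-3.142, -0.0, -0.195]
wrist_force: [-0.1, -1.0, -1.8]
finger_gap: 44.1
finger_force: 24.9
```

```bash
python3 - <<'E'
from h import *
import pickle
s=read_state();m=camera_model("wrist");im=camera("wrist")[...,::-1].copy();cv2.imwrite("pics/w4.png",im);pickle.dump(m,open("w4.pkl","wb"))
for n in("scene","side"): cv2.imwrite(f"pics/{n}4.png",camera(n)[...,::-1])
print(s["clock"],s["eef_pos"],s["eef_rot"],s["wrist_force"])
E
```

```text
11.9667 [575.62714513 151.66015509 292.72838073] [-3.14156289e+00 -1.19591724e-04 -1.95119640e-01] [-0.07177882 -0.99943082 -1.84814562]
```

View pics/w4.png

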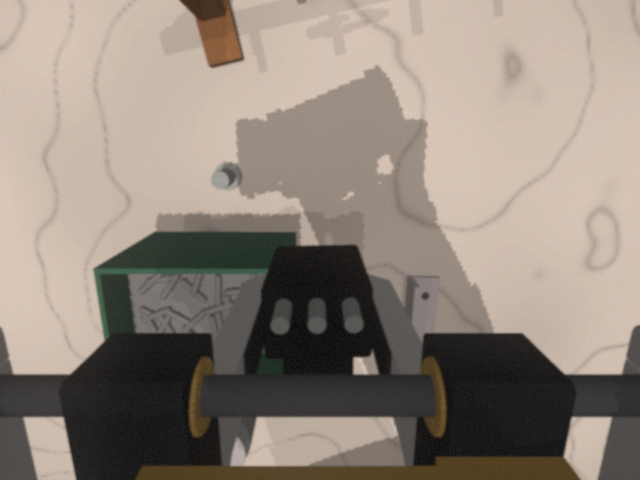

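The wrist view shows the holder held square with its foot front edge at (274-357, 246). The tin's far rim runs along row 270 from (96,270), and the pin is at (226,176).

```bash
python3 - <<'E'
from h import *
import pickle;m=pickle.load(open("w4.pkl","rb"))
im=cv2.imread("pics/w4.png").astype(int)
tc=np.array([575.6,151.7]);y=-.195;X=np.array([np.cos(y),np.sin(y)]);N=np.array([-X[1],X[0]])
g=im.sum(2)
print([(c,np.argmax(np.abs(np.diff(g[236:256,c])))+236.5) for c in(285,300,316,330,345)], [(c,[int(v) for v in im[262:278,c,1]-im[262:278,c,2]]) for c in(110,170,230)])
for u,v in((276,246),(316,246),(356,246)):
    p=onz(m,u,v,175)[:2]-tc; print("foot front rel",p@X,p@N)
for u in(110,170,230,255):
    p=onz(m,u,269,110)[:2]; print("rim outer",p.round(1))
p=onz(m,96,269,110)[:2];print("corner",p)
E
```

```text
[(285, np.float64(253.5)), (300, np.float64(245.5)), (316, np.float64(245.5)), (330, np.float64(245.5)), (345, np.float64(244.5))] [(110, [8, 9, 8, 8, 9, 14, 19, 28, 29, 30, 28, 26, 15, 8, 6, 7]), (170, [13, 11, 13, 13, 14, 13, 23, 27, 28, 28, 27, 23, 4, -4, -3, -5]), (230, [16, 14, 14, 14, 18, 18, 23, 28, 31, 32, 29, 19, 7, -1, -3, -5])]
foot front rel 17.01319616353005 20.213334317037987
foot front rel 16.990984764035733 -1.109610695682028
foot front rel 16.968767265837343 -22.438410464740393
rim outer [585.7 299.4]
rim outer [577.3 257.2]
rim outer [568.9 215. ]
rim outer [565.4 197.4]
corner [587.61469084 309.29495987]
```

Emit:
{"op": "carry_out", "data": {"slide": [[0.03,0.13,0],[0.05,0.26,0],[0.075,0.352,0],[0.075,0.352,-0.08],[0.075,0.352,-0.16],[0.075,0.352,-0.24],[0.075,0.352,-0.3],[0.075,0.352,-0.35],[0.075,0.352,-0.35],[0.075,0.352,-0.35]], "dr": [[0,0,0],[0,0,0],[0,0,0],[0,0,0],[0,0,0],[0,0,0],[0,0,0],[0,0,0],[0,0,0],[0,0,0]], "gripper": [40,40,40,40,40,40,40,40,40,40]}}

```text
clock: 12.95
eef_pos: [594.7, 238.9, 204.8]
eef_rot: [3.141, 0.0, -0.191]
wrist_force: [0.3, 0.1, -1.2]
finger_gap: 43.9
finger_force: 24.9
```

```bash
python3 - <<'E'
from h import *
import pickle
s=read_state();m=camera_model("wrist");im=camera("wrist")[...,::-1].copy();cv2.imwrite("pics/w5.png",im);pickle.dump(m,open("w5.pkl","wb"))
a=camera("scene")[150:270,330:490,::-1];b=camera("side")[290:410,240:400,::-1]
z=np.vstack([cv2.resize(x,(400,300),interpolation=2) for x in(a,b)]);cv2.imwrite("pics/v5.png",np.hstack([z,cv2.resize(im[150:510,160:480],(400,600))[:600]]))
print(s["clock"],s["eef_pos"],s["eef_rot"],s["wrist_force"])
E
```

```text
12.95 [594.65976402 238.94608238 204.8407127 ] [ 3.14143727e+00  3.31404234e-04 -1.91190833e-01] [ 0.33499818  0.08504767 -1.15215931]
```

View pics/v5.png

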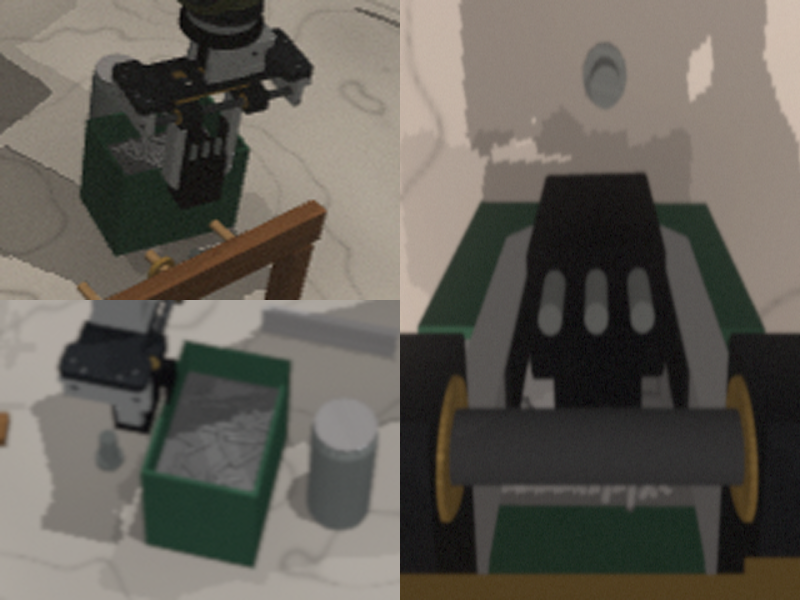

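The combined view (scene, side and wrist) shows the holder just outside the far long side, centred, with its lip above the tin mouth. The rim corners in the wrist image are about (174,330) and (452,331). I've now seen 11 pictures, one over the limit, so I continue on numbers only.

```bash
python3 - <<'E'
from h import *
import pickle;m=pickle.load(open("w5.pkl","rb"))
im=cv2.imread("pics/w5.png").astype(int)
tc=np.array([594.66,238.95]);y=-.191;X=np.array([np.cos(y),np.sin(y)]);N=np.array([-X[1],X[0]])
d=im[...,1]-im[...,2]
for c in(176,180,184,188,438,442,446,450): print(c,d[318:340,c].tolist())
for u,v in((174,328),(452,329),(313,328.5)):
    p=onz(m,u,v,110)[:2]-tc; print("rim rel",p@X,p@N)
p=onz(m,317,246,87)[:2]-tc
for v in(244,246,248): p=onz(m,317,v,87)[:2]-tc; print("foot",p@X,p@N)
E
```

```text
176 [-16, -16, -15, -17, -15, -15, -12, -10, -5, 0, 6, 16, 23, 24, 21, 9, -1, -3, -3, -2, 1, -4]
180 [-13, -11, -9, -4, 3, 6, 7, 12, 11, 9, 14, 18, 25, 27, 21, 10, -1, -2, 0, -3, -1, -1]
184 [6, 9, 8, 10, 7, 10, 10, 9, 10, 11, 12, 20, 25, 24, 20, 11, -2, 0, -4, -3, -2, -4]
188 [10, 10, 12, 12, 10, 10, 10, 11, 12, 12, 16, 19, 25, 28, 22, 9, 0, 1, -3, -5, -3, -3]
438 [14, 11, 11, 13, 13, 15, 13, 12, 11, 12, 16, 15, 16, 18, 15, 6, 4, 1, -2, -1, -3, -2]
442 [5, 11, 14, 11, 13, 13, 12, 12, 14, 11, 12, 12, 17, 17, 15, 6, 0, -2, -2, 0, -3, -1]
446 [-12, -10, -11, -6, -3, 2, 6, 9, 12, 11, 15, 11, 15, 18, 14, 7, 1, -1, 0, -1, -3, 1]
450 [-11, -12, -11, -11, -12, -10, -11, -12, -9, -6, -4, -1, 4, 14, 12, 5, -3, -3, -4, -1, -3, -1]
rim rel -19.06076126008916 69.88399453293484
rim rel -19.826842927561593 -69.24031725226905
rim rel -19.443435505005503 0.3884130271687594
foot 17.989659857759765 -1.6717242051395795
foot 16.88102147568055 -1.6708162530015602
foot 15.76931408518479 -1.6699057874084884
```

Emit:
{"op": "carry_out", "data": {"slide": [[0,0,-0.02],[0,0,-0.04],[0,0,-0.06],[0,0,-0.08],[0,0,-0.1],[0,0,-0.115],[0,0,-0.125],[0,0,-0.132],[0,0,-0.132]], "dr": [[0,0,0],[0,0,0],[0,0,0],[0,0,0],[0,0,0],[0,0,0],[0,0,0],[0,0,0],[0,0,0]], "gripper": [40,40,40,40,40,40,40,40,40]}}

```text
clock: 13.85
eef_pos: [594.5, 239.2, 171.3]
eef_rot: [3.141, 0.0, -0.192]
wrist_force: [-1.2, 0.0, -1.9]
finger_gap: 44.0
finger_force: 24.9
```

Emit:
{"op": "carry_out", "data": {"slide": [[0,0,-0.003],[0,0,-0.006],[0,0,-0.006],[0,0,-0.006]], "dr": [[0,0,0],[0,0,0],[0,0,0],[0,0,0]], "gripper": [40,40,40,40]}}

```text
clock: 14.18
eef_pos: [594.6, 239.2, 170.2]
eef_rot: [-3.142, -0.0, -0.192]
wrist_force: [-0.8, -0.1, -1.4]
finger_gap: 44.0
finger_force: 24.9
```

Emit:
{"op": "carry_out", "data": {"slide": [[0,0,-0.003],[0,0,-0.006],[0,0,-0.006],[0,0,-0.006]], "dr": [[0,0,0],[0,0,0],[0,0,0],[0,0,0]], "gripper": [40,40,40,40]}}

```text
clock: 14.52
eef_pos: [594.5, 239.2, 168.6]
eef_rot: [3.142, 0.0, -0.192]
wrist_force: [-0.4, -0.3, -1.5]
finger_gap: 43.9
finger_force: 24.9
```

Emit:
{"op": "carry_out", "data": {"slide": [[0,0,-0.002],[0,0,-0.002],[0,0,-0.002]], "dr": [[0,0,0],[0,0,0],[0,0,0]], "gripper": [40,40,40]}}

```text
clock: 14.77
eef_pos: [594.6, 239.2, 168.1]
eef_rot: [-3.142, 0.0, -0.192]
wrist_force: [1.3, 0.8, -1.5]
finger_gap: 43.9
finger_force: 24.9
```

Emit:
{"op": "carry_out", "data": {"slide": [[0,0,-0.002],[0,0,-0.002],[0,0,-0.002]], "dr": [[0,0,0],[0,0,0],[0,0,0]], "gripper": [40,40,40]}}

```text
clock: 15.02
eef_pos: [594.6, 239.2, 168.1]
eef_rot: [-3.141, -0.0, -0.192]
wrist_force: [-2.4, -1.1, 4.8]
finger_gap: 43.9
finger_force: 24.9
```

Emit:
{"op": "carry_out", "data": {"slide": [[0,0,0.002],[0,0,0.003],[-0.005,0.001,0.003],[-0.01,0.002,0.003],[-0.01,0.002,0.003],[-0.01,0.002,0.003]], "dr": [[0,0,0],[0,0,0],[0,0,0],[0,0,0],[0,0,0],[0,0,0]], "gripper": [40,40,40,40,40,40]}}

```text
clock: 15.52
eef_pos: [592.0, 239.7, 168.3]
eef_rot: [3.142, 0.0, -0.192]
wrist_force: [0.4, 0.4, -0.9]
finger_gap: 43.9
finger_force: 24.9
```

Emit:
{"op": "carry_out", "data": {"slide": [[-0.002,0,0],[-0.004,0.001,0],[-0.004,0.001,0],[-0.004,0.001,0]], "dr": [[0,0,0],[0,0,0],[0,0,0],[0,0,0]], "gripper": [40,40,40,40]}}

```text
clock: 15.85
eef_pos: [591.1, 239.9, 168.4]
eef_rot: [-3.142, -0.0, -0.192]
wrist_force: [0.0, -0.6, -1.6]
finger_gap: 43.8
finger_force: 24.9
```

Emit:
{"op": "carry_out", "data": {"slide": [[0,0,-0.002],[0,0,-0.002],[0,0,-0.002],[0,0,-0.002]], "dr": [[0,0,0],[0,0,0],[0,0,0],[0,0,0]], "gripper": [40,40,40,40], "newtons": 5}}

```text
clock: 16.18
eef_pos: [591.1, 239.9, 168.0]
eef_rot: [-3.141, -0.0, -0.192]
wrist_force: [-0.8, -1.2, 0.7]
finger_gap: 44.5
finger_force: 5.0
```

Emit:
{"op": "carry_out", "data": {"slide": [[0,0,0],[0,0,0],[0,0,0],[0,0,0],[0,0,0],[0,0,0],[0,0,0],[0,0,0]], "dr": [[0,0,0],[0,0,0],[0,0,0],[0,0,0],[0,0,0],[0,0,0],[0,0,0],[0,0,0]], "gripper": [48,50,53,57,62,66,70,70]}}

```text
clock: 16.85
eef_pos: [591.1, 239.9, 167.9]
eef_rot: [3.142, -0.0, -0.192]
wrist_force: [-0.3, -0.3, 0.1]
finger_gap: 65.9
finger_force: 0.0
```

```bash
python3 - <<'E'
from h import *
import pickle
s=read_state();m=camera_model("wrist");im=camera("wrist")[...,::-1].copy();cv2.imwrite("pics/w6.png",im);pickle.dump(m,open("w6.pkl","wb"))
tc=s["eef_pos"][:2];y=s["eef_rot"][2];X=np.array([np.cos(y),np.sin(y)]);N=np.array([-X[1],X[0]])
print(s["eef_pos"],s["wrist_force"],s["finger_gap"])
def prof(im,c): g=im[...].astype(int).sum(2)[180:300,c]; k=np.where(g<110)[0]; return int(k[0])+180 if len(k) else None
a=cv2.imread("pics/w5.png")
for n,i in(("before",a),("after",im)): print(n,[prof(i,c) for c in(285,300,317,330,345)])
mask=(im.astype(int).max(2)<45)[200:330]; print([ (r+200,np.where(mask[r,250:390])[0][[0,-1]]+250) for r in(50,60,80) if mask[r,250:390].any()])
E
```

```text
[591.06657899 239.90102858 167.89821918] [-0.32063065 -0.25965619  0.10876603] 65.8598429257029
before [247, 247, 247, 246, 246]
after [251, 250, 250, 251, 251]
[(250, array([282, 348])), (260, array([276, 360])), (280, array([250, 388]))]
```

The foot edge moved only about 4 px, a slight lean, so the holder hangs. I withdraw straight up.

Emit:
{"op": "carry_out", "data": {"slide": [[0,0,0.03],[0,0,0.08],[0,0,0.16],[0,0,0.28],[0,0,0.42],[0,0,0.56],[0,0,0.66],[0,0,0.66]], "dr": [[0,0,0],[0,0,0],[0,0,0],[0,0,0],[0,0,0],[0,0,0],[0,0,0],[0,0,0]], "gripper": [72,72,72,72,72,72,72,72]}}

```text
clock: 17.57
eef_pos: [591.5, 240.1, 340.8]
eef_rot: [-3.136, -0.009, -0.192]
wrist_force: [0.2, -0.3, 0.3]
finger_gap: 67.9
finger_force: 0.0
```

Emit:
{"op": "carry_out", "data": {"slide": [[-0.1,-0.1,0],[-0.2,-0.2,0],[-0.3,-0.3,0],[-0.4,-0.4,0],[-0.5,-0.5,0],[-0.6,-0.6,0],[-0.6,-0.6,0],[-0.6,-0.6,0]], "dr": [[0,0,0],[0,0,0],[0,0,0],[0,0,0],[0,0,0],[0,0,0],[0,0,0],[0,0,0]], "gripper": [72,72,72,72,72,72,72,72]}}

```text
clock: 18.23
eef_pos: [440.5, 89.2, 334.0]
eef_rot: [-3.141, -0.002, -0.193]
wrist_force: [0.4, 0.5, 0.6]
finger_gap: 67.4
finger_force: 0.0
```

```bash
python3 - <<'E'
from h import *
S=camera_model("scene");D=camera_model("side")
s=read_state();print(s["clock"],s["eef_pos"],s["wrist_force"])
n=camera("scene")[...,::-1].copy();d=camera("side")[...,::-1].copy();cv2.imwrite("pics/sc7.png",n);cv2.imwrite("pics/sd7.png",d)
def dark(im,box,t=40):
    x0,y0,x1,y1=box;g=(im[y0:y1,x0:x1].max(2)<t).astype('uint8')
    k,l,st,c=cv2.connectedComponentsWithStats(g);i=1+np.argmax(st[1:,4]);print("dark",st[i]+[x0,y0,0,0,0],c[i]+[x0,y0])
    cc=np.argwhere(l==i)[:,::-1]+[x0,y0];print(cv2.approxPolyDP(cv2.convexHull(cc.astype(np.int32)),2,True)[:,0].tolist())
dark(n,(370,180,450,260));dark(d,(270,300,330,380))
c=np.array([574,244]);X=np.array([.981,-.194]);N=np.array([.194,.981])
f=lambda a,b,z:np.r_[np.array([573.7,243.9])+a*X+b*N,z]
for nm,m in(("S",S),("D",D)): print(nm,"expected block corners",[(pix(m,f(a,b,z)).round().tolist()) for a in(2,34) for b in(-22,22) for z in(50,110)])
a0=cv2.imread("pics/side0.png").astype(int)
for nm,o,im,bx in(("can",a0,d,(358,325,396,385)),("pin",a0,d,(274,338,292,362)),("tin",a0,d,(295,345,355,400)),("low",a0,d,(315,160,372,225)),("cal",cv2.imread("pics/scene0.png").astype(int),n,(374,260,410,300))):
    x0,y0,x1,y1=bx;q=o[y0:y1,x0:x1].astype(np.float32).mean(2);r=im[y0:y1,x0:x1].astype(np.float32).mean(2)
    print(nm,np.round(cv2.phaseCorrelate(q,r),2).tolist(),np.abs(q-r).mean().round(1))
E
```

```text
18.2333 [440.47707919  89.22625232 334.00086533] [0.44063261 0.52282703 0.58283408]
dark [387 210  39  38 672] [404.62202381 228.89285714]
[[425, 220], [422, 239], [390, 247], [387, 227], [398, 212], [406, 210]]
dark [288 322  25  31 432] [299.45138889 335.58333333]
[[311, 325], [310, 341], [296, 352], [290, 351], [288, 337], [297, 322]]
S expected block corners [[394.0, 233.0], [396.0, 216.0], [409.0, 230.0], [412.0, 212.0], [399.0, 242.0], [402.0, 224.0], [415.0, 238.0], [418.0, 220.0]]
D expected block corners [[309.0, 338.0], [308.0, 321.0], [303.0, 355.0], [302.0, 338.0], [295.0, 335.0], [293.0, 319.0], [289.0, 352.0], [287.0, 335.0]]Traceback (most recent call last):
  File "<stdin>", line 16, in <module>
    return _wrapfunc(a, 'round', decimals=decimals, out=out)
    return _wrapit(obj, method, *args, **kwds)
    conv = _array_converter(obj)
ValueError: setting an array element with a sequence. The requested array has an inhomogeneous shape after 1 dimensions. The detected shape was (2,) + inhomogeneous part.
```

```bash
python3 - <<'E'
from h import *
R=lambda n:cv2.imread(f"pics/{n}.png").astype(np.float32).mean(2)
for nm,o,i,bx in(("can","side0","sd7",(358,325,396,385)),("pin","side0","sd7",(274,338,290,364)),("tin","side0","sd7",(295,355,355,400)),("low","side0","sd7",(315,160,372,225)),("cal","scene0","sc7",(374,262,410,300))):
    x0,y0,x1,y1=bx;q,r=R(o),R(i)
    t=q[y0:y1,x0:x1]; w=r[y0-6:y1+6,x0-6:x1+6]
    res=cv2.matchTemplate(w,t,cv2.TM_CCOEFF_NORMED);_,v,_,l=cv2.minMaxLoc(res);print(nm,"shift px",l[0]-6,l[1]-6,round(v,3))
b=camera("side")[...,::-1].astype(np.float32).mean(2);print("holder still",np.abs(b-R("sd7"))[315:360,280:320].mean())
E
```

```text
can shift px 0 0 0.991
pin shift px -1 0 0.756
tin shift px 0 0 0.997
low shift px 0 0 0.558
cal shift px 0 0 0.995
holder still 0.855
```

```bash
python3 -c "
from cell import *
print(sign_off())"
```

```text
the job is handed in; nothing more can be done
None
```

I signed off with the bracket lying flat on the bench and the bit holder hanging over the middle of the taller tin's far long side, leaning about 2°. The can, tall tin and calipers show no shift, but the checks on the pin (1 px, weak match) and low tin (poor match) were inconclusive, and I viewed 11 pictures, one over the limit of 10.

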